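Hang the pot lid on the sprung lid hook

TASK

Take the retracting lid hook by its wooden knob, draw it down against its spring to the lid of the steel pot, feeling softly for the lid because the hook's length varies, and slip the hook under the crown of the lid's arched handle. Let it rise gently under control, never snapping up, until the hook is fully back at its top and the lid hangs level from it, well above the pot; then let go of the knob. Never press hard on the lid, do not touch the lid or the pot with the gripper or arm, and leave the pot and everything else where it stands.

Things in the scene. Friction and masses are not known exactly. Their poses are not given: they have to be found in the camera images.
- post: Lid lifter: fixed steel post 22 mm thick, 385 mm tall, on a round foot 110 mm across. Origin: centre of the foot's underside, z up. A sprung carriage on it bears a level arm, along the post's -x at swing 0, centre line 290 mm above the worktop when fully up. The arm's end (knob and hook) moves freely up/down (lift), round the post (swing) and in/out (reach).
- knob (a point): Grip point on the axis of the upright round wooden knob on the arm's end: 24 mm thick, from 20 mm below this point to 21 mm above; under it a flat flange 64 mm across on which fingertips can push down. 32 mm above the arm's centre line. Axes turn with the arm: x along the arm towards the post, z up, y sideways. Arm 14 mm thick; its 24 mm wide sleeve ends 50 mm or more from the knob.
- hook_root (a point): Where the hook's shank leaves the collar: 43 mm straight below the knob point, same axes. Upright 8 mm rod, then a shallow J opening to +y: lowest at 17 mm along +y (the seat), blunt upturned end centred at 34 mm (outer face 38). J 17 mm tall overall, its end 9 mm above the seat's top. Its lowest underside is 39 to 79 mm below here: varies, unmeasured, feel for it on the lid.
- lift (a joint): How far the arm is pulled down, m: 0 (fully up, held on a stop by the spring) to 0.17. The spring pulls up with about 8 N at 0 growing to 14 N at 0.17, net of the moving arm's own weight (4.5 kg in all, balanced); friction 0.3 N, damping 12 N s/m. Let go, it shoots up, with or without the lid (keep it well under 0.3 m/s); it holds the lid up at 0. The arm springs 2 to 3 mm under load.
- swing (a joint): Angle of the arm round the post's axis, rad, -0.9 to 0.9, 0 along -x of the post, positive anticlockwise from above. Decreasing it moves the knob towards +y of its frame, the way the hook opens. Light friction, stays where left.
- reach (a joint): How far the arm's end is drawn out, m, 0 to 0.13. The knob's axis is 0.20 + this from the post's axis. Light friction, stays where left.
- pot: Loose steel cooking pot 190 mm across and 85 mm tall, 1.6 kg, with two small side ears; outside radius with ears 122 mm. Origin at the centre of its underside, z up.
- lid: Loose round steel lid 200 mm across, about 0.4 to 0.65 kg, on the pot's rim, with a plug of 85 mm radius, 7 mm deep, inside the pot (about 5 mm play). Origin: centre of the plate's underside, 85 mm above the pot's origin as it lies; the flat top face is 6 mm above it. z up, x along the handle bar.
- lid_bar (a point): Crown of the lid's arched handle, on the centre line of its round bar (10 mm thick). The arch stands upright along the lid's x; centre line 27 mm above the lid's flat top here (22 mm free gap under it), 15 mm at 24 mm to either side, meeting the lid at 42 mm. Axes are the lid's; the arch points to the post within 0.7 rad. The lid hangs level when hooked within about 8 mm of the crown.
- spice_jar: Bystander: amber glass jar 42 mm across, 85 mm tall, near the post. Origin under its centre.
- salt_jar: Bystander: white ceramic jar 48 mm across, 75 mm tall, near the post. Origin under its centre.
- mug: Bystander: white mug 80 mm across, 90 mm tall. Origin under its centre.
- bowl: Bystander: white bowl 130 mm across, 55 mm tall. Origin under its centre.
- herb: Bystander: green herb in a white pot 96 mm across, 125 mm tall with leaves. Origin under its centre.
- wooden_spoon: Bystander: wooden spoon lying on the worktop. Origin under its middle.
Mind the look-alikes: they are no part of the job. What is shaped like the lid but blue is not meant.

How it is judged:
On the way, in this order (a step that is already met when the one before it is completed fails the run):
1. the hook is drawn down to the lid (value of joint lift above 0.09 m and z of lid in the frame of pot below 0.09 m), for 0.2 s.
2. the lid is lifted clear of the pot by the hook (z of lid in the frame of pot above 0.11 m and contact force between post and lid above 2 N), for 0.2 s.
At the end, for the whole second after the job is handed in: The hook is back at its top (lift under 12 mm), the lid hangs from it alone, level within 0.3 rad (17 degrees), still (under 0.06 m/s), with its origin more than 160 mm above the pot's underside and within 80 mm sideways of the pot's centre; the pot stands upright within 20 mm of where it was (z of lid in the frame of pot above 0.16 m and horizontal distance between lid and pot below 0.08 m and contact force between post and lid above 2 N and angle between lid's own z axis and vertical below 0.3 rad and value of joint lift below 0.012 m and linear speed of lid below 0.06 m/s and contact force between lid and pot below 0.1 N and distance of pot from where it was at the start of the episode below 0.02 m and angle between pot's own z axis and vertical below 0.05 rad); the robot touches nothing.
It fails at once if the hook presses on the lid with more than 15 N (contact force between post and lid above 15 N).
It fails at once if the hook snaps up (faster than 0.3 m/s) (velocity of joint lift below -0.3 m/s).
It fails at once if the lid is jerked (faster than 0.3 m/s) (linear speed of lid above 0.3 m/s).
It fails at once if the robot touches the lid or the pot (over 1 N) (contact force between any of the arm, the fingers and lid above 1 N or contact force between any of the arm, the fingers and pot above 1 N).
It fails at once if the pot or another thing on the worktop is shoved more than 30 mm (distance of any of spice_jar, salt_jar, mug, bowl, herb, wooden_spoon, pot from where it was at the start of the episode above 0.03 m).
It also fails if it takes over 67 s, if anything falls off the work surface, if the arm or the gripper's body presses on something with over 40 N, if the wrist force passes 120 N, or if a joint passes its speed limit or range.

ROBOT

A 6-joint arm with a two-finger parallel gripper is mounted at the origin on the work surface. World frame = base frame: x ahead of the robot, y to its left, z up, the work surface at z = 0. Lengths are in m, angles in rad, forces in N, time in s.
With the tool pointing down it reaches from about 0.25 to 0.775 m from the base axis. Payload 4 kg.
Tool frame: the origin (TCP) lies midway between the tips of the shut fingers; the grasp point (between the pads) lies 19 mm behind it; z points along the fingers, y is the line along which they close (so a half turn about z gives the same grasp; the last joint's range is limited). The gripper opens to 94 mm and grips with 3 to 60 N. Pads are 16 mm wide; open, the fingers measure 119 mm over their backs; the gripper's body (75 mm by 177 mm) begins 78 mm behind the grasp point.
Start: joints at [-1.388, 0.087, 1.371, -0, 1.684, -0.103], TCP at [0.155, -0.528, 0.206] pointing down, gripper open.
Joint ranges: [-3.1, 3.1], [-0.76, 2.03], [0.27, 2.55], [-1.08, 4.22], [0.17, 2.65], [-2.57, 2.57]. Speed limits (rad/s): [2.79, 2.79, 3.14, 3.14, 3.14, 3.14].

INTERFACE

Orientations are given as [roll, pitch, yaw] about the fixed x, y, z axes, in that order (R = Rz(yaw) Ry(pitch) Rx(roll)).
In Python, from cell import manip gives the robot as it stands. The module is installed in compiled form; this text tells all that it offers.
- The arm moves only by the tool drive_tool, never from a script. Its arguments are lists of equal length, an entry for each row: "rotation": the turn, a rotation vector about the tool's x, y, z in rad, a list of three; "dp": the shift along the tool's x, y, z in m, a list of three; "jaw": the finger opening in m, from 0 to 0.094. In form: {"rotation": [[wx, wy, wz], ...], "dp": [[tx, ty, tz], ...], "jaw": [jaw, ...]}. A call has 1 to 20 rows; each row shifts and turns the commanded pose from where the row before left it, along the tool's axes as they then stand; what a row does not reach is not made up. A row lasts 1/12 s, in which the tool goes at most 41.7 mm and 7.16 degrees, less where a joint would pass 70% of its speed; a pose out of reach is approached as far as the arm can. A call is refused whole if a number of a shift passes 0.0417 or a number of a turn 0.125, either way. A call with a gripper value outside its range is refused whole. The fingers move at their own pace and stop on an object; "squeeze" is the grip in N (left out, the last holds). Time passes only in rows, so rows that do not move let the fingers close. It gives the time, the measured TCP pose, the force, the opening and the grip force at its end, in the units of the state.
- manip.get_state(): the state, without advancing time (a new reading comes with each control period).
- manip.snapshot(name): name is "side" or "top"; returns the picture (384x512x3 uint8, red, green, blue); there is no depth.
- manip.camera_info(name): a dict with "mtx" (3x3 intrinsics, pixels), "xyz" and "attitude" of the camera in the world. Camera axes: x right, y down, z forward; pixel columns grow to the right and rows downward; lengths in m; the calibration is good to about 2 mm. A picture is of the moment at which its call begins. camera_info takes no time and is no camera call.
- manip.sign_off(): hands the job in; it is judged then, once.
Trained networks look in the newest picture that a camera, given by its name, has taken for a name from the list of things; names that differ only in an ending like _2 or _b are one class to them, and where a whole thing is asked for, a point or a joint stands for the part that bears it (a point fixed in the world has none). Each returns a list of dicts, best first, with "score" (0 to 1); they miss things now and then, are a little off and sometimes report something else, mostly with a low value. They report only what shows in the picture. A call takes as long as a camera call. They do not tell look-alikes from the thing itself.
- manip.look_for(label, camera): "box" ([left, top, width, height] in pixels, round what is visible of it).
The state is a dict: "time_s": time; "joint_pos": joint angles; "qvel": joint speeds; "joint_torque": joint torques, N m; "tool_pos": TCP position; "tool_rot": TCP orientation; "force": force on the tool from outside, world axes, zero at the start; "torque": the same for the moment, N m; "finger_gap": finger opening in m; "gripper_force": force on a finger pad.
Only numpy, scipy, OpenCV 4.12 (cv2) and the standard library are available. Lean on these libraries where they do the work, as an engineer would, in place of code of your own. Each camera call takes 0.05 s, during which the arm holds its last target. There are 200 camera calls.

## Working session

There is one attempt and no reset: what is moved stays moved. The work goes in short steps, Python scripts to look and compute and a tool call to move; the robot and the scene stay as the last step left them, time stands still between calls to the robot, and variables do not carry over. Pictures are saved under pics/ and viewed, at most 10 in all, crops included, and the job is handed in when it is done.

Besides the shell and the picture viewer there is one more tool, called after "Request:" in YAML: its name, and indented under it one key for each argument. drive_tool: Moves the arm, as the interface text tells. Its arguments: {"type":"object","properties":{"rotation":{"type":"array","items":{"type":"array","items":{"type":"number"}}},"dp":{"type":"array","items":{"type":"array","items":{"type":"number"}}},"jaw":{"type":"array","items":{"type":"number"}},"squeeze":{"type":"number"}},"required":["rotation","dp","jaw"]}

```bash
mkdir -p pics; python3 - <<'E'
from cell import manip
import cv2,numpy as np
print(manip.get_state())
for c in("side","top"):
    im=manip.snapshot(c); cv2.imwrite(f"pics/{c}0.png",im[:,:,::-1])
    i=manip.camera_info(c); print(c,i)
    for l in("post","knob","hook_root","pot","lid","lid_bar","spice_jar","salt_jar"):
        print(l,[(np.round(d["box"],1).tolist(),round(d["score"],2)) for d in manip.look_for(l,c)][:3])
E
```

```text
{'time_s': 0.0, 'joint_pos': array([-1.38809451e+00,  8.79417490e-02,  1.37224886e+00, -7.49164102e-06,
        1.68355644e+00, -1.03115136e-01]), 'qvel': array([ 0.00214506,  0.00069015, -0.00025867, -0.00046602,  0.00112804,
       -0.00015182]), 'joint_torque': array([ 4.74634380e-04, -3.40175629e+01, -3.02431190e+01,  7.16476841e-02,
        3.30597663e-02, -1.65199740e-04]), 'tool_pos': array([ 0.15495481, -0.52716138,  0.20431414]), 'tool_rot': array([-3.13944894e+00, -2.14350003e-04,  2.85815887e-01]), 'force': array([-0.07842536,  0.01266519,  0.71352087]), 'torque': array([-0.02570209,  0.00885573,  0.04033473]), 'gripper_force': 0.0, 'finger_gap': 0.09354095820036859}
side {'mtx': array([[422.91354758,   0.        , 259.45379546],
       [  0.        , 422.91354758, 189.10562389],
       [  0.        ,   0.        ,   1.        ]]), 'xyz': array([0.4775401 , 0.89262624, 1.18941901]), 'attitude': array([-2.41711551,  0.0142275 , -3.01754293])}
post [([202.0, 123.1, 100.3, 97.3], 0.83)]
knob [([255.2, 154.6, 48.6, 20.6], 0.59), ([255.3, 192.3, 65.8, 45.6], 0.37)]
hook_root [(
[... 545 characters left out ...]
.        , 402.65251168, 196.75094676],
       [  0.        ,   0.        ,   1.        ]]), 'xyz': array([ 0.47222288, -0.00374678,  1.60398497]), 'attitude': array([-3.03634666,  0.0207917 , -1.56356658])}
post [([246.0, 141.1, 38.8, 101.4], 0.85)]
knob [([245.1, 198.2, 26.0, 43.0], 0.84)]
hook_root [([246.7, 194.7, 21.3, 42.3], 0.89)]
pot [([228.2, 224.0, 66.0, 15.6], 0.5)]
lid [([297.5, 232.4, 47.4, 49.2], 0.89), ([170.0, 199.0, 49.6, 48.7], 0.76), ([234.1, 204.7, 52.0, 50.5], 0.6)]
lid_bar [([232.6, 205.9, 54.7, 52.1], 0.9), ([169.7, 197.2, 49.9, 50.1], 0.81), ([297.3, 229.9, 51.3, 54.3], 0.65)]
spice_jar [([227.0, 159.9, 16.2, 13.0], 0.42)]
salt_jar [([345.7, 179.3, 39.7, 32.6], 0.53)]
```

View pics/side0.png

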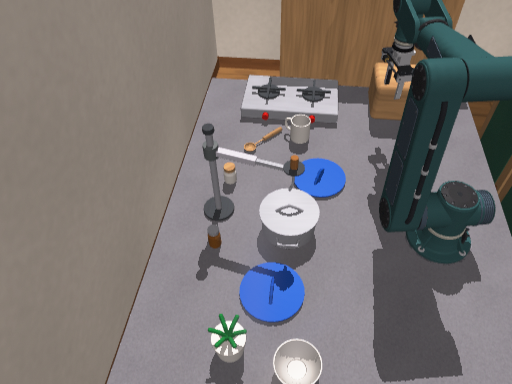

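View pics/top0.png

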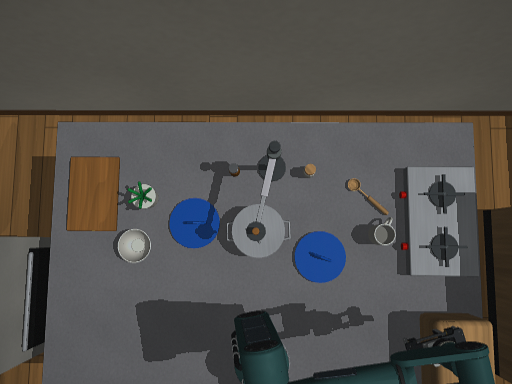

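The side view shows the post foot at about (218,208), the knob at (295,160) and the silver lid at (290,212). In the top view the knob is at (256,231), right over the silver lid at (258,231). I'll zoom in on both.

```bash
python3 - <<'E'
import cv2
a=cv2.imread("pics/side0.png")[115:260,190:350]; cv2.imwrite("pics/s1.png",cv2.resize(a,None,fx=4,fy=4,interpolation=2))
a=cv2.imread("pics/top0.png")[135:270,215:325]; cv2.imwrite("pics/t1.png",cv2.resize(a,None,fx=4,fy=4,interpolation=2))
E
```

```text
(no output)
```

View pics/s1.png

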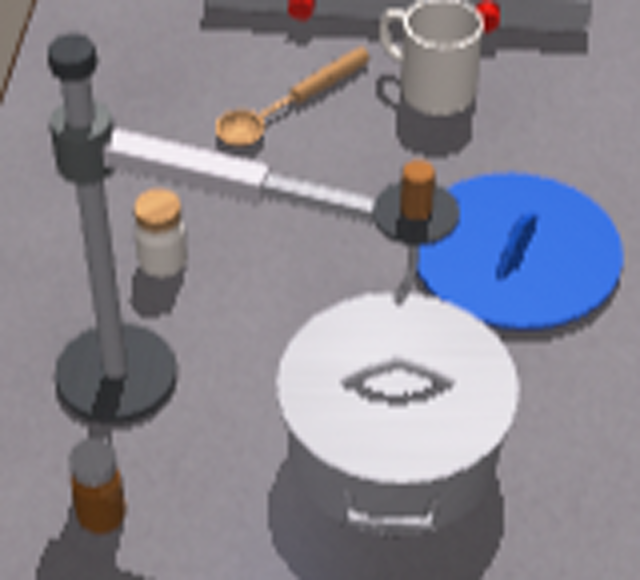

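View pics/t1.png

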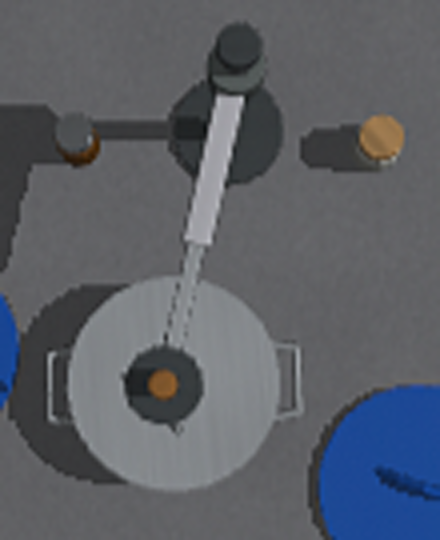

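```bash
cat > h.py <<'E'
import numpy as np
from cell import manip
from scipy.spatial.transform import Rotation as R
def ray(c,u,v,z):
    i=manip.camera_info(c); d=R.from_euler('xyz',i["attitude"]).apply(np.linalg.solve(i["mtx"],[u,v,1.]))
    o=i["xyz"]; return (o+d*(z-o[2])/d[2])
def S(X,Y,z): return ray("side",190+(X+.5)/4-.5,115+(Y+.5)/4-.5,z).round(4)
def T(X,Y,z): return ray("top",215+(X+.5)/4-.5,135+(Y+.5)/4-.5,z).round(4)
E
python3 - <<'E'
from h import *
print("knob",S(418,170,.343),T(163,384,.343))
print("flange",S(417,214,.30),T(163,384,.30))
print("post foot",S(116,372,.008),T(226,131,.008)); print("post top",S(73,52,.385),T(239,46,.385))
print("lid c",S(398,387,.091),T(174,383,.091))
print("crown",S(398,363,.118)); print("ends",S(343,385,.094),S(453,385,.094))
print("ears",T(50,387,.07),T(299,380,.07),"hooklow",S(402,300,.2),S(402,300,.22),S(402,300,.24))
print("spice",T(74,131,.085),"salt",T(381,136,.075))
print(S(278,387,.091),S(518,387,.091),S(398,290,.091),S(398,482,.091))
E
```

```text
knob [0.4987 0.0185 0.343 ] [0.4989 0.02   0.343 ]
flange [0.4973 0.0202 0.3   ] [0.4999 0.0208 0.3   ]
post foot [ 0.7586 -0.0383  0.008 ] [ 0.7595 -0.0352  0.008 ]
post top [ 0.7566 -0.0339  0.385 ] [ 0.7581 -0.0376  0.385 ]
lid c [0.5035 0.0166 0.091 ] [0.5053 0.0144 0.091 ]
crown [0.5048 0.0131 0.118 ]
ends [0.5488 0.022  0.094 ] [0.4586 0.0118 0.094 ]
ears [0.5012 0.1325 0.07  ] [ 0.5094 -0.1038  0.07  ] hooklow [0.5046 0.0169 0.2   ] [0.504  0.0346 0.22  ] [0.5035 0.0523 0.24  ]
spice [0.7451 0.1117 0.085 ] salt [ 0.7431 -0.1825  0.075 ]
[0.6022 0.0277 0.091 ] [0.4051 0.0054 0.091 ] [ 0.5119 -0.0908  0.091 ] [0.4961 0.1121 0.091 ]
```

Request:
drive_tool:
  rotation:
    - [0,0,0.083]
    - [0,0,0.083]
    - [0,0,0.083]
    - [0,0,0.083]
    - [0,0,0.083]
    - [0,0,0.081]
    - [0,0,0]
    - [0,0,0]
    - [0,0,0]
    - [0,0,0]
    - [0,0,0]
    - [0,0,0]
    - [0,0,0]
    - [0,0,0]
    - [0,0,0]
    - [0,0,0]
    - [0,0,0]
    - [0,0,0]
    - [0,0,0]
    - [0,0,0]
  dp:
    - [0,0,-0.038]
    - [0,0,-0.038]
    - [0,0,-0.038]
    - [0,0,-0.038]
    - [0,0,-0.038]
    - [0,0,-0.038]
    - [0.0117,-0.0319,0]
    - [0.0117,-0.0319,0]
    - [0.0117,-0.0319,0]
    - [0.0117,-0.0319,0]
    - [0.0117,-0.0319,0]
    - [0.0117,-0.0319,0]
    - [0.0117,-0.0319,0]
    - [0.0117,-0.0319,0]
    - [0.0117,-0.0319,0]
    - [0.0117,-0.0319,0]
    - [0.0117,-0.0319,0]
    - [0.0117,-0.0319,0]
    - [0.0117,-0.0319,0]
    - [0,0,0]
  jaw: [0.094,0.094,0.094,0.094,0.094,0.094,0.094,0.094,0.094,0.094,0.094,0.094,0.094,0.094,0.094,0.094,0.094,0.094,0.094,0.094]
  squeeze: 40

```text
time_s: 2.57
tool_pos: [0.3922, -0.1495, 0.4336]
tool_rot: [-3.14, -0.001, -0.202]
force: [-0.9, -0.5, 0.2]
finger_gap: 0.0942
gripper_force: 0.0
```

Request:
drive_tool:
  rotation:
    - [0,0,0.008]
    - [0,0,0]
    - [0,0,0]
    - [0,0,0]
    - [0,0,0]
    - [0,0,0]
    - [0,0,0]
    - [0,0,0]
  dp:
    - [0.0118,-0.0312,0]
    - [0.0118,-0.0312,0]
    - [0.0118,-0.0312,0]
    - [0.0118,-0.0312,0]
    - [0.0118,-0.0312,0]
    - [0.0118,-0.0312,0]
    - [0,0,0.03]
    - [0,0,0]
  jaw: [0.094,0.094,0.094,0.094,0.094,0.094,0.094,0.094]

```text
time_s: 3.23
tool_pos: [0.4987, 0.0146, 0.3955]
tool_rot: [3.139, 0.015, -0.216]
force: [0.6, -0.0, -1.7]
finger_gap: 0.0938
gripper_force: 0.0
```

Request:
drive_tool:
  rotation:
    - [0,0,0]
    - [0,0,0]
    - [0,0,0]
  dp:
    - [0,-0.001,0]
    - [0,0,0]
    - [0,0,0]
  jaw: [0.094,0.094,0.094]

```text
time_s: 3.48
tool_pos: [0.5001, 0.0136, 0.4064]
tool_rot: [-3.141, -0.005, -0.22]
force: [-0.3, -0.7, 0.1]
finger_gap: 0.0939
gripper_force: 0.0
```

Request:
drive_tool:
  rotation:
    - [0,0,0]
    - [0,0,0]
    - [0,0,0]
    - [0,0,0]
    - [0,0,0]
    - [0,0,0]
    - [0,0,0]
    - [0,0,0]
    - [0,0,0]
    - [0,0,0]
  dp:
    - [-0.002,-0.006,0.01]
    - [0,0,0.018]
    - [0,0,0.018]
    - [0,0,0.018]
    - [0,0,0.018]
    - [0,0,0.01]
    - [0,0,0.007]
    - [0,0,0]
    - [0,0,0]
    - [0,0,0]
  jaw: [0.094,0.094,0.094,0.094,0.094,0.094,0.094,0.094,0.094,0.094]

```text
time_s: 4.32
tool_pos: [0.4999, 0.0208, 0.3062]
tool_rot: [-3.141, -0.003, -0.218]
force: [0.1, -0.3, 0.2]
finger_gap: 0.0938
gripper_force: 0.0
```

Close on the knob (24 mm thick).

Request:
drive_tool:
  rotation:
    - [0,0,0]
    - [0,0,0]
    - [0,0,0]
    - [0,0,0]
    - [0,0,0]
    - [0,0,0]
    - [0,0,0]
    - [0,0,0]
    - [0,0,0]
    - [0,0,0]
    - [0,0,0]
    - [0,0,0]
  dp:
    - [0,0,0]
    - [0,0,0]
    - [0,0,0]
    - [0,0,0]
    - [0,0,0]
    - [0,0,0]
    - [0,0,0]
    - [0,0,0]
    - [0,0,0]
    - [0,0,0]
    - [0,0,0]
    - [0,0,0]
  jaw: [0.06,0.05,0.04,0.03,0.024,0.018,0.015,0.015,0.015,0.015,0.015,0.015]
  squeeze: 40

```text
time_s: 5.32
tool_pos: [0.4993, 0.021, 0.3044]
tool_rot: [3.141, 0.0, -0.218]
force: [0.5, -0.0, -1.1]
finger_gap: 0.0232
gripper_force: 40.0
```

Request:
drive_tool:
  rotation:
    - [0,0,0]
    - [0,0,0]
    - [0,0,0]
    - [0,0,0]
    - [0,0,-0.02]
    - [0,0,-0.02]
    - [0,0,-0.02]
    - [0,0,-0.02]
    - [0,0,-0.02]
    - [0,0,-0.02]
    - [0,0,-0.02]
    - [0,0,-0.02]
    - [0,0,-0.02]
    - [0,0,-0.02]
    - [0,0,-0.02]
    - [0,0,-0.02]
    - [0,0,0]
    - [0,0,0]
    - [0,0,0]
  dp:
    - [0,0,0.005]
    - [0,0,0.005]
    - [0,0,0.005]
    - [0,0,0.005]
    - [0.0014,0.0053,0]
    - [0.0013,0.0053,0]
    - [0.0012,0.0053,0]
    - [0.0011,0.0053,0]
    - [0.001,0.0053,0]
    - [0.0009,0.0053,0]
    - [0.0008,0.0053,0]
    - [0.0007,0.0053,0]
    - [0.0006,0.0053,0]
    - [0.0005,0.0053,0]
    - [0.0004,0.0053,0]
    - [0.0003,0.0053,0]
    - [0,0,0]
    - [0,0,0]
    - [0,0,0]
  jaw: [0.015,0.015,0.015,0.015,0.015,0.015,0.015,0.015,0.015,0.015,0.015,0.015,0.015,0.015,0.015,0.015,0.015,0.015,0.015]

```text
time_s: 6.9
tool_pos: [0.5033, -0.0437, 0.2874]
tool_rot: [3.141, -0.005, 0.022]
force: [0.5, 0.4, 7.6]
finger_gap: 0.0231
gripper_force: 40.0
```

Request:
drive_tool:
  rotation:
    - [0,0,0]
    - [0,0,0]
    - [0,0,0]
    - [0,0,0]
    - [0,0,0]
    - [0,0,0]
    - [0,0,0]
    - [0,0,0]
    - [0,0,0]
    - [0,0,0]
    - [0,0,0]
    - [0,0,0]
    - [0,0,0]
    - [0,0,0]
    - [0,0,0]
    - [0,0,0]
  dp:
    - [0,0,0.003]
    - [0,0,0.006]
    - [0,0,0.006]
    - [0,0,0.006]
    - [0,0,0.006]
    - [0,0,0.006]
    - [0,0,0.006]
    - [0,0,0.006]
    - [0,0,0.006]
    - [0,0,0.006]
    - [0,0,0.006]
    - [0,0,0.005]
    - [0,0,0.003]
    - [0,0,0]
    - [0,0,0]
    - [0,0,0]
  jaw: [0.015,0.015,0.015,0.015,0.015,0.015,0.015,0.015,0.015,0.015,0.015,0.015,0.015,0.015,0.015,0.015]

```text
time_s: 8.23
tool_pos: [0.5039, -0.0436, 0.2172]
tool_rot: [3.14, -0.006, 0.022]
force: [-0.4, -0.4, 10.7]
finger_gap: 0.0234
gripper_force: 40.0
```

```bash
python3 - <<'E'
from h import *
import cv2
im=manip.snapshot("side")[:,:,::-1]; cv2.imwrite("pics/s2f.png",im)
cv2.imwrite("pics/s2.png",cv2.resize(im[150:260,230:350],None,fx=5,fy=5,interpolation=2))
print(manip.get_state()["force"])
E
```

```text
[-1.9647313   0.32267095 11.64601198]
```

View pics/s2.png

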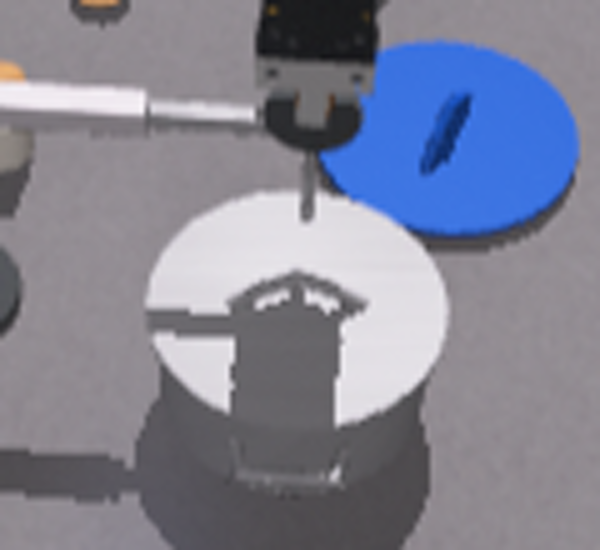

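The hook's lower end shows at crop (306,220) and the arch crown at (297,275). The hook is still behind the bar, above the lid.

```bash
python3 - <<'E'
from h import *
f=lambda X,Y,z: ray("side",230+(X+.5)/5-.5,150+(Y+.5)/5-.5,z).round(4)
print("crown",f(297,276,.118),"ends",f(232,304,.094),f(365,304,.094))
for z in(.11,.12,.13,.14,.15): print(f(306,220,z))
E
```

```text
crown [0.5054 0.0108 0.118 ] ends [0.5469 0.0197 0.094 ] [0.4596 0.0098 0.094 ]
[ 0.5034 -0.0452  0.11  ]
[ 0.5032 -0.0365  0.12  ]
[ 0.5029 -0.0278  0.13  ]
[ 0.5027 -0.0191  0.14  ]
[ 0.5025 -0.0105  0.15  ]
```

Request:
drive_tool:
  rotation:
    - [0,0,0]
    - [0,0,0]
    - [0,0,0]
    - [0,0,0]
    - [0,0,0]
    - [0,0,0]
    - [0,0,0]
    - [0,0,0]
    - [0,0,0]
    - [0,0,0]
  dp:
    - [0,0,0.003]
    - [0,0,0.004]
    - [0,0,0.004]
    - [0,0,0.004]
    - [0,0,0.004]
    - [0,0,0.003]
    - [0,0,0.002]
    - [0,0,0]
    - [0,0,0]
    - [0,0,0]
  jaw: [0.015,0.015,0.015,0.015,0.015,0.015,0.015,0.015,0.015,0.015]

```text
time_s: 9.12
tool_pos: [0.5043, -0.0436, 0.1935]
tool_rot: [3.14, -0.007, 0.022]
force: [-0.4, 0.9, 12.3]
finger_gap: 0.0235
gripper_force: 40.0
```

Request:
drive_tool:
  rotation:
    - [0,0,0]
    - [0,0,0]
    - [0,0,0]
    - [0,0,0]
    - [0,0,0]
  dp:
    - [0,0,0.001]
    - [0,0,0.001]
    - [0,0,0.001]
    - [0,0,0]
    - [0,0,0]
  jaw: [0.015,0.015,0.015,0.015,0.015]

```text
time_s: 9.53
tool_pos: [0.5045, -0.0436, 0.1907]
tool_rot: [3.14, -0.008, 0.022]
force: [-0.9, 0.5, 11.8]
finger_gap: 0.0232
gripper_force: 40.0
```

Request:
drive_tool:
  rotation:
    - [0,0,0]
    - [0,0,0]
    - [0,0,0]
    - [0,0,0]
    - [0,0,0]
    - [0,0,0]
  dp:
    - [0,0,0.001]
    - [0,0,0.001]
    - [0,0,0.001]
    - [0,0,0.001]
    - [0,0,0]
    - [0,0,0]
  jaw: [0.015,0.015,0.015,0.015,0.015,0.015]

```text
time_s: 10.03
tool_pos: [0.5045, -0.0436, 0.1867]
tool_rot: [3.14, -0.008, 0.022]
force: [-1.0, -0.0, 10.5]
finger_gap: 0.0234
gripper_force: 40.0
```

Request:
drive_tool:
  rotation:
    - [0,0,0]
    - [0,0,0]
    - [0,0,0]
    - [0,0,0]
    - [0,0,0]
  dp:
    - [0,0,0.001]
    - [0,0,0.001]
    - [0,0,0.001]
    - [0,0,0]
    - [0,0,0]
  jaw: [0.015,0.015,0.015,0.015,0.015]

```text
time_s: 10.45
tool_pos: [0.5046, -0.0436, 0.1837]
tool_rot: [3.14, -0.008, 0.022]
force: [0.4, 0.5, 11.5]
finger_gap: 0.0231
gripper_force: 40.0
```

Request:
drive_tool:
  rotation:
    - [0,0,0]
    - [0,0,0]
    - [0,0,0]
    - [0,0,0]
  dp:
    - [0,0,0.001]
    - [0,0,0.001]
    - [0,0,0]
    - [0,0,0]
  jaw: [0.015,0.015,0.015,0.015]

```text
time_s: 10.78
tool_pos: [0.5046, -0.0436, 0.1818]
tool_rot: [3.14, -0.008, 0.022]
force: [-0.1, 0.0, 11.5]
finger_gap: 0.0237
gripper_force: 40.0
```

Request:
drive_tool:
  rotation:
    - [0,0,0]
    - [0,0,0]
    - [0,0,0]
    - [0,0,0]
  dp:
    - [0,0,0.001]
    - [0,0,0.001]
    - [0,0,0]
    - [0,0,0]
  jaw: [0.015,0.015,0.015,0.015]

```text
time_s: 11.12
tool_pos: [0.5047, -0.0436, 0.1798]
tool_rot: [3.14, -0.008, 0.022]
force: [0.2, -0.4, 11.7]
finger_gap: 0.0233
gripper_force: 40.0
```

```bash
python3 - <<'E'
from h import *
import cv2
im=manip.snapshot("side")[:,:,::-1]
cv2.imwrite("pics/s3.png",cv2.resize(im[170:240,250:330],None,fx=7,fy=7,interpolation=2))
print(manip.get_state()["force"])
E
```

```text
[ 1.13970274  0.43024078 11.88275972]
```

View pics/s3.png

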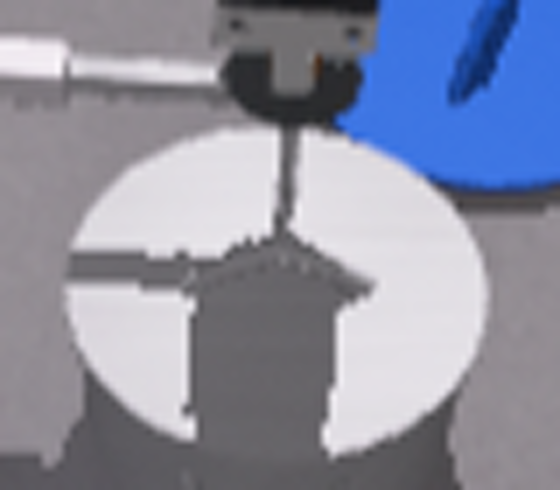

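The hook is now just behind the crown at crop column 284, with the force still at the spring level. I'll keep feeling downward.

Request:
drive_tool:
  rotation:
    - [0,0,0]
    - [0,0,0]
    - [0,0,0]
    - [0,0,0]
  dp:
    - [0,0,0.001]
    - [0,0,0.001]
    - [0,0,0]
    - [0,0,0]
  jaw: [0.015,0.015,0.015,0.015]

```text
time_s: 11.5
tool_pos: [0.5047, -0.0436, 0.1779]
tool_rot: [3.14, -0.008, 0.022]
force: [-1.0, -0.5, 11.7]
finger_gap: 0.0231
gripper_force: 40.0
```

Request:
drive_tool:
  rotation:
    - [0,0,0]
    - [0,0,0]
    - [0,0,0]
    - [0,0,0]
  dp:
    - [0,0,0.001]
    - [0,0,0.0005]
    - [0,0,0]
    - [0,0,0]
  jaw: [0.015,0.015,0.015,0.015]

```text
time_s: 11.83
tool_pos: [0.5048, -0.0436, 0.1764]
tool_rot: [3.14, -0.008, 0.022]
force: [-0.3, -0.4, 11.9]
finger_gap: 0.0238
gripper_force: 40.0
```

Request:
drive_tool:
  rotation:
    - [0,0,0]
    - [0,0,0]
    - [0,0,0]
    - [0,0,0]
  dp:
    - [0,0,0.001]
    - [0,0,0.0005]
    - [0,0,0]
    - [0,0,0]
  jaw: [0.015,0.015,0.015,0.015]

```text
time_s: 12.17
tool_pos: [0.5048, -0.0437, 0.1749]
tool_rot: [3.14, -0.008, 0.022]
force: [-0.3, 0.6, 12.8]
finger_gap: 0.0233
gripper_force: 40.0
```

Request:
drive_tool:
  rotation:
    - [0,0,0]
    - [0,0,0]
    - [0,0,0]
    - [0,0,0]
  dp:
    - [0,0,0.001]
    - [0,0,0.0005]
    - [0,0,0]
    - [0,0,0]
  jaw: [0.015,0.015,0.015,0.015]

```text
time_s: 12.5
tool_pos: [0.5048, -0.0436, 0.1735]
tool_rot: [3.14, -0.008, 0.022]
force: [-0.2, -0.1, 12.5]
finger_gap: 0.0233
gripper_force: 40.0
```

Request:
drive_tool:
  rotation:
    - [0,0,0]
    - [0,0,0]
    - [0,0,0]
    - [0,0,0]
  dp:
    - [0,0,0.001]
    - [0,0,0.0005]
    - [0,0,0]
    - [0,0,0]
  jaw: [0.015,0.015,0.015,0.015]

```text
time_s: 12.83
tool_pos: [0.5048, -0.0436, 0.172]
tool_rot: [3.14, -0.008, 0.022]
force: [0.8, 0.6, 12.0]
finger_gap: 0.0234
gripper_force: 40.0
```

Request:
drive_tool:
  rotation:
    - [0,0,0]
    - [0,0,0]
    - [0,0,0]
    - [0,0,0]
  dp:
    - [0,0,0.001]
    - [0,0,0.0005]
    - [0,0,0]
    - [0,0,0]
  jaw: [0.015,0.015,0.015,0.015]

```text
time_s: 13.17
tool_pos: [0.5049, -0.0436, 0.1705]
tool_rot: [3.14, -0.008, 0.022]
force: [-0.0, 0.4, 12.0]
finger_gap: 0.0238
gripper_force: 40.0
```

Request:
drive_tool:
  rotation:
    - [0,0,0]
    - [0,0,0]
    - [0,0,0]
    - [0,0,0]
  dp:
    - [0,0,0.001]
    - [0,0,0.0005]
    - [0,0,0]
    - [0,0,0]
  jaw: [0.015,0.015,0.015,0.015]

```text
time_s: 13.5
tool_pos: [0.5049, -0.0436, 0.169]
tool_rot: [3.14, -0.008, 0.022]
force: [-0.3, -0.3, 12.7]
finger_gap: 0.0234
gripper_force: 40.0
```

Request:
drive_tool:
  rotation:
    - [0,0,0]
    - [0,0,0]
    - [0,0,0]
    - [0,0,0]
  dp:
    - [0,0,0.001]
    - [0,0,0.0005]
    - [0,0,0]
    - [0,0,0]
  jaw: [0.015,0.015,0.015,0.015]

```text
time_s: 13.83
tool_pos: [0.5049, -0.0436, 0.1675]
tool_rot: [3.14, -0.008, 0.022]
force: [0.5, 0.7, 12.3]
finger_gap: 0.0234
gripper_force: 40.0
```

Request:
drive_tool:
  rotation:
    - [0,0,0]
    - [0,0,0]
    - [0,0,0]
    - [0,0,0]
  dp:
    - [0,0,0.001]
    - [0,0,0.0005]
    - [0,0,0]
    - [0,0,0]
  jaw: [0.015,0.015,0.015,0.015]

```text
time_s: 14.17
tool_pos: [0.5049, -0.0436, 0.166]
tool_rot: [3.14, -0.008, 0.022]
force: [-0.1, 0.4, 12.3]
finger_gap: 0.0232
gripper_force: 40.0
```

Request:
drive_tool:
  rotation:
    - [0,0,0]
    - [0,0,0]
    - [0,0,0]
    - [0,0,0]
  dp:
    - [0,0,0.001]
    - [0,0,0.0005]
    - [0,0,0]
    - [0,0,0]
  jaw: [0.015,0.015,0.015,0.015]

```text
time_s: 14.5
tool_pos: [0.505, -0.0437, 0.1652]
tool_rot: [3.14, -0.009, 0.022]
force: [-1.0, 0.6, 14.3]
finger_gap: 0.0233
gripper_force: 40.0
```

Request:
drive_tool:
  rotation:
    - [0,0,0]
    - [0,0,0]
    - [0,0,0]
    - [0,0,0]
  dp:
    - [0,0,0.0005]
    - [0,0,0]
    - [0,0,0]
    - [0,0,0]
  jaw: [0.015,0.015,0.015,0.015]

```text
time_s: 14.83
tool_pos: [0.5051, -0.0436, 0.1651]
tool_rot: [3.14, -0.009, 0.022]
force: [-0.5, 0.8, 16.3]
finger_gap: 0.0236
gripper_force: 40.0
```

Request:
drive_tool:
  rotation:
    - [0,0,0]
    - [0,0,0]
    - [0,0,0]
    - [0,0,0]
    - [0,0,0]
    - [0,0,0]
  dp:
    - [0,0,-0.001]
    - [0,0,-0.001]
    - [0,0,-0.001]
    - [0,0,-0.0006]
    - [0,0,0]
    - [0,0,0]
  jaw: [0.015,0.015,0.015,0.015,0.015,0.015]

```text
time_s: 15.33
tool_pos: [0.5049, -0.0436, 0.1678]
tool_rot: [3.14, -0.009, 0.022]
force: [-0.9, 0.8, 12.8]
finger_gap: 0.0231
gripper_force: 40.0
```

Request:
drive_tool:
  rotation:
    - [0,0,0.0125]
    - [0,0,0.0125]
    - [0,0,0.0125]
    - [0,0,0.0125]
    - [0,0,0.0125]
    - [0,0,0]
    - [0,0,0]
  dp:
    - [-0.0001,-0.0033,0]
    - [-0.0001,-0.0033,0]
    - [-0.0002,-0.0033,0]
    - [-0.0002,-0.0033,0]
    - [-0.0003,-0.0033,0]
    - [0,0,0]
    - [0,0,0]
  jaw: [0.015,0.015,0.015,0.015,0.015,0.015,0.015]

```text
time_s: 15.92
tool_pos: [0.5041, -0.027, 0.1678]
tool_rot: [3.141, -0.009, -0.04]
force: [-0.2, 0.5, 13.1]
finger_gap: 0.0236
gripper_force: 40.0
```

Request:
drive_tool:
  rotation:
    - [0,0,0.0125]
    - [0,0,0.0125]
    - [0,0,0.0125]
    - [0,0,0]
    - [0,0,0]
  dp:
    - [-0.0003,-0.0033,0]
    - [-0.0003,-0.0033,0]
    - [-0.0003,-0.0033,0]
    - [0,0,0]
    - [0,0,0]
  jaw: [0.015,0.015,0.015,0.015,0.015]

```text
time_s: 16.33
tool_pos: [0.5038, -0.0171, 0.1678]
tool_rot: [3.141, -0.009, -0.078]
force: [-0.7, 1.2, 13.6]
finger_gap: 0.0236
gripper_force: 40.0
```

Request:
drive_tool:
  rotation:
    - [0,0,0.0125]
    - [0,0,0.0125]
    - [0,0,0.0125]
    - [0,0,0.0125]
    - [0,0,0]
    - [0,0,0]
  dp:
    - [-0.0004,-0.0033,0]
    - [-0.0004,-0.0033,0]
    - [-0.0005,-0.0033,0]
    - [-0.0006,-0.0033,0]
    - [0,0,0]
    - [0,0,0]
  jaw: [0.015,0.015,0.015,0.015,0.015,0.015]

```text
time_s: 16.83
tool_pos: [0.5031, -0.0038, 0.1678]
tool_rot: [-3.142, -0.009, -0.128]
force: [0.2, -0.2, 13.0]
finger_gap: 0.0232
gripper_force: 40.0
```

```bash
python3 - <<'E'
from h import *
import cv2
im=manip.snapshot("side")[:,:,::-1]
cv2.imwrite("pics/s4.png",cv2.resize(im[170:240,250:330],None,fx=7,fy=7,interpolation=2))
E
```

```text
(no output)
```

View pics/s4.png

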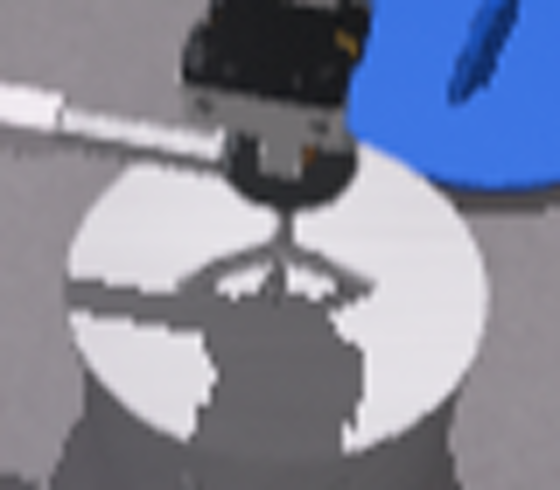

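The hook tip shows through the arch gap at crop (275,285), centred under the crown, and the lid hasn't moved. I'll raise it gently.

Request:
drive_tool:
  rotation:
    - [0,0,0]
    - [0,0,0]
    - [0,0,0]
    - [0,0,0]
    - [0,0,0]
    - [0,0,0]
    - [0,0,0]
    - [0,0,0]
    - [0,0,0]
    - [0,0,0]
    - [0,0,0]
    - [0,0,0]
    - [0,0,0]
    - [0,0,0]
    - [0,0,0]
    - [0,0,0]
  dp:
    - [0,0,-0.001]
    - [0,0,-0.0015]
    - [0,0,-0.0015]
    - [0,0,-0.0015]
    - [0,0,-0.0015]
    - [0,0,-0.001]
    - [0,0,-0.001]
    - [0,0,-0.001]
    - [0,0,-0.001]
    - [0,0,-0.001]
    - [0,0,-0.001]
    - [0,0,-0.001]
    - [0,0,-0.001]
    - [0,0,-0.001]
    - [0,0,0]
    - [0,0,0]
  jaw: [0.015,0.015,0.015,0.015,0.015,0.015,0.015,0.015,0.015,0.015,0.015,0.015,0.015,0.015,0.015,0.015]

```text
time_s: 18.22
tool_pos: [0.5019, -0.0037, 0.1815]
tool_rot: [-3.141, -0.005, -0.128]
force: [-0.3, 0.1, 6.8]
finger_gap: 0.0232
gripper_force: 40.0
```

Request:
drive_tool:
  rotation:
    - [0,0,0]
    - [0,0,0]
    - [0,0,0]
    - [0,0,0]
    - [0,0,0]
    - [0,0,0]
    - [0,0,0]
    - [0,0,0]
    - [0,0,0]
    - [0,0,0]
    - [0,0,0]
    - [0,0,0]
    - [0,0,0]
    - [0,0,0]
    - [0,0,0]
    - [0,0,0]
    - [0,0,0]
    - [0,0,0]
    - [0,0,0]
    - [0,0,0]
  dp:
    - [0,0,-0.001]
    - [0,0,-0.001]
    - [0,0,-0.0015]
    - [0,0,-0.0015]
    - [0,0,-0.0015]
    - [0,0,-0.002]
    - [0,0,-0.002]
    - [0,0,-0.002]
    - [0,0,-0.002]
    - [0,0,-0.002]
    - [0,0,-0.003]
    - [0,0,-0.003]
    - [0,0,-0.003]
    - [0,0,-0.003]
    - [0,0,-0.003]
    - [0,0,-0.003]
    - [0,0,-0.003]
    - [0,0,-0.002]
    - [0,0,-0.001]
    - [0,0,0]
  jaw: [0.015,0.015,0.015,0.015,0.015,0.015,0.015,0.015,0.015,0.015,0.015,0.015,0.015,0.015,0.015,0.015,0.015,0.015,0.015,0.015]

```text
time_s: 19.88
tool_pos: [0.5008, -0.0037, 0.2203]
tool_rot: [3.142, -0.001, -0.128]
force: [-0.3, 1.1, 6.3]
finger_gap: 0.0236
gripper_force: 40.0
```

```bash
python3 - <<'E'
from h import *
import cv2
im=manip.snapshot("side")[:,:,::-1]
cv2.imwrite("pics/s5.png",cv2.resize(im[140:260,220:350],None,fx=4,fy=4,interpolation=2))
E
```

```text
(no output)
```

View pics/s5.png

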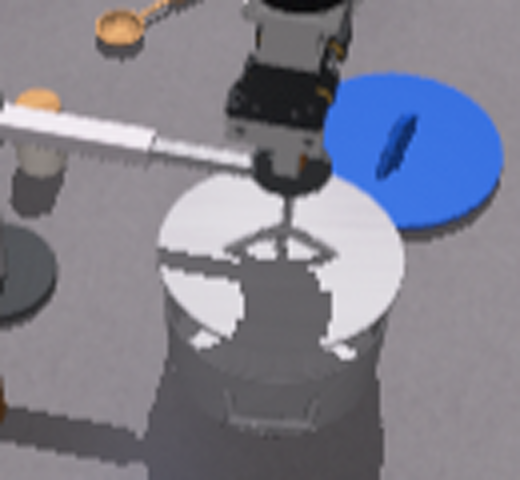

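The lid hangs level on the hook at the crown (crop (285,230)), clear of the pot. I'll continue up.

Request:
drive_tool:
  rotation:
    - [0,0,0]
    - [0,0,0]
    - [0,0,0]
    - [0,0,0]
    - [0,0,0]
    - [0,0,0]
    - [0,0,0]
    - [0,0,0]
    - [0,0,0]
    - [0,0,0]
    - [0,0,0]
    - [0,0,0]
    - [0,0,0]
    - [0,0,0]
    - [0,0,0]
    - [0,0,0]
    - [0,0,0]
    - [0,0,0]
    - [0,0,0]
    - [0,0,0]
  dp:
    - [0,0,-0.001]
    - [0,0,-0.002]
    - [0,0,-0.003]
    - [0,0,-0.004]
    - [0,0,-0.005]
    - [0,0,-0.006]
    - [0,0,-0.006]
    - [0,0,-0.006]
    - [0,0,-0.006]
    - [0,0,-0.006]
    - [0,0,-0.006]
    - [0,0,-0.006]
    - [0,0,-0.005]
    - [0,0,-0.004]
    - [0,0,-0.003]
    - [0,0,-0.002]
    - [0,0,-0.001]
    - [0,0,0]
    - [0,0,0]
    - [0,0,0]
  jaw: [0.015,0.015,0.015,0.015,0.015,0.015,0.015,0.015,0.015,0.015,0.015,0.015,0.015,0.015,0.015,0.015,0.015,0.015,0.015,0.015]

```text
time_s: 21.6
tool_pos: [0.5008, -0.0037, 0.2913]
tool_rot: [3.142, 0.0, -0.128]
force: [-0.5, -0.5, 2.4]
finger_gap: 0.0235
gripper_force: 40.0
```

Request:
drive_tool:
  rotation:
    - [0,0,0]
    - [0,0,0]
    - [0,0,0]
    - [0,0,0]
    - [0,0,0]
    - [0,0,0]
    - [0,0,0]
    - [0,0,0]
    - [0,0,0]
    - [0,0,0]
    - [0,0,0]
    - [0,0,0]
  dp:
    - [0,0,-0.001]
    - [0,0,-0.001]
    - [0,0,-0.001]
    - [0,0,-0.001]
    - [0,0,-0.001]
    - [0,0,-0.001]
    - [0,0,-0.001]
    - [0,0,-0.001]
    - [0,0,-0.001]
    - [0,0,0]
    - [0,0,0]
    - [0,0,0]
  jaw: [0.015,0.015,0.015,0.015,0.015,0.015,0.015,0.015,0.015,0.015,0.015,0.015]

```text
time_s: 22.6
tool_pos: [0.5008, -0.0037, 0.3007]
tool_rot: [3.141, -0.0, -0.128]
force: [-0.4, 0.6, 2.6]
finger_gap: 0.0233
gripper_force: 40.0
```

Request:
drive_tool:
  rotation:
    - [0,0,0]
    - [0,0,0]
    - [0,0,0]
    - [0,0,0]
    - [0,0,0]
    - [0,0,0]
  dp:
    - [0,0,-0.001]
    - [0,0,-0.001]
    - [0,0,-0.001]
    - [0,0,0]
    - [0,0,0]
    - [0,0,0]
  jaw: [0.015,0.015,0.015,0.015,0.015,0.015]

```text
time_s: 23.1
tool_pos: [0.5008, -0.0037, 0.3037]
tool_rot: [3.141, -0.0, -0.128]
force: [0.8, 0.8, 1.6]
finger_gap: 0.0231
gripper_force: 40.0
```

Request:
drive_tool:
  rotation:
    - [0,0,0]
    - [0,0,0]
    - [0,0,0]
    - [0,0,0]
    - [0,0,0]
    - [0,0,0]
  dp:
    - [0,0,-0.0005]
    - [0,0,-0.0005]
    - [0,0,0]
    - [0,0,0]
    - [0,0,0]
    - [0,0,0]
  jaw: [0.015,0.015,0.015,0.015,0.015,0.015]

```text
time_s: 23.6
tool_pos: [0.5007, -0.0037, 0.3042]
tool_rot: [3.142, 0.001, -0.128]
force: [1.0, 0.7, -1.1]
finger_gap: 0.0234
gripper_force: 40.0
```

At the stop with about zero force. Release and retreat upward.

Request:
drive_tool:
  rotation:
    - [0,0,0]
    - [0,0,0]
    - [0,0,0]
    - [0,0,0]
    - [0,0,0]
    - [0,0,0]
    - [0,0,0]
    - [0,0,0]
    - [0,0,0]
    - [0,0,0]
    - [0,0,0]
    - [0,0,0]
  dp:
    - [0,0,0]
    - [0,0,0]
    - [0,0,0]
    - [0,0,0]
    - [0,0,0]
    - [0,0,0]
    - [0,0,0]
    - [0,0,0]
    - [0,0,0]
    - [0,0,0]
    - [0,0,0]
    - [0,0,0]
  jaw: [0.024,0.028,0.032,0.036,0.04,0.045,0.05,0.06,0.07,0.075,0.075,0.075]

```text
time_s: 24.6
tool_pos: [0.5007, -0.0037, 0.3046]
tool_rot: [3.142, -0.0, -0.128]
force: [-0.6, -1.3, 1.2]
finger_gap: 0.0745
gripper_force: 0.0
```

Request:
drive_tool:
  rotation:
    - [0,0,0]
    - [0,0,0]
    - [0,0,0]
    - [0,0,0]
    - [0,0,0]
    - [0,0,0]
    - [0,0,0]
    - [0,0,0]
    - [0,0,0]
    - [0,0,0]
    - [0,0,0]
    - [0,0,0]
    - [0,0,0]
    - [0,0,0]
    - [0,0,0]
  dp:
    - [0,0,-0.005]
    - [0,0,-0.01]
    - [0,0,-0.015]
    - [0,0,-0.02]
    - [0,0,-0.02]
    - [0,0,-0.02]
    - [0,0,-0.01]
    - [-0.02,0,0]
    - [-0.03,0,0]
    - [-0.03,0,0]
    - [-0.03,0,0]
    - [-0.02,0,0]
    - [0,0,0]
    - [0,0,0]
    - [0,0,0]
  jaw: [0.075,0.075,0.075,0.075,0.075,0.075,0.075,0.075,0.075,0.075,0.075,0.075,0.075,0.075,0.075]

```text
time_s: 25.85
tool_pos: [0.3725, 0.0128, 0.405]
tool_rot: [3.142, -0.001, -0.128]
force: [0.1, 0.2, -0.0]
finger_gap: 0.0749
gripper_force: 0.0
```

```bash
python3 - <<'E'
from h import *
import cv2
im=manip.snapshot("side")[:,:,::-1]
cv2.imwrite("pics/s6.png",cv2.resize(im[110:270,190:360],None,fx=3,fy=3,interpolation=2))
E
```

```text
(no output)
```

View pics/s6.png

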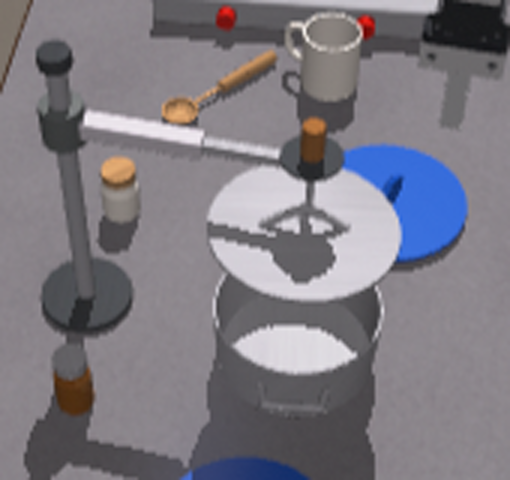

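The lid hangs from the hook, but its outline looks slightly tilted. I'll measure the tilt before handing in.

```bash
python3 - <<'E'
from h import *
import cv2
from scipy.optimize import least_squares
im=manip.snapshot("side")
i=manip.camera_info("side");K=i["mtx"];Rc=R.from_euler('xyz',i["attitude"]).as_matrix()
t=np.linspace(0,2*np.pi,720)
def proj(p):
    P=p[:3]+.1*R.from_rotvec([p[3],p[4],0]).apply(np.c_[np.cos(t),np.sin(t),0*t])
    q=(P-i["xyz"])@Rc@K.T; return q[:,:2]/q[:,2:]
# outer edge: bright lid pixels (lid shadowed inside filled by hull)
m=((im.min(2)>165)).astype(np.uint8); n,l,s,c=cv2.connectedComponentsWithStats(m[155:215,255:330])
k=1+np.argmax(s[1:,4]); pts=cv2.findContours((l==k).astype(np.uint8),0,1)[0]
h=cv2.convexHull(np.vstack(pts))[:,0]+[255,155]
h=cv2.approxPolyDP(h.astype(np.int32)[:,None],.3,True)[:,0]
print(len(h),h.min(0),h.max(0))
f=lambda p: np.min(np.linalg.norm(h[:,None]-proj(p)[None],axis=2),1)
for z in(.205,.215):
    g=lambda p: np.r_[f(np.r_[p[:2],z,p[2:]])]
    r=least_squares(g,[.503,.015,0,0],loss="soft_l1",f_scale=.5); print(z,r.x.round(3),r.cost.round(2),np.degrees(np.hypot(*r.x[2:])).round(1))
E
```

```text
20 [260 167] [323 209]
0.205 [ 0.503  0.004  0.05  -0.033] 0.37 3.4
0.215 [ 0.504  0.012  0.056 -0.048] 0.55 4.2
```

Request:
drive_tool:
  rotation:
    - [0,0,0]
    - [0,0,0]
    - [0,0,0]
    - [0,0,0]
    - [0,0,0]
    - [0,0,0]
    - [0,0,0]
    - [0,0,0]
    - [0,0,0]
    - [0,0,0]
    - [0,0,0]
    - [0,0,0]
  dp:
    - [0,0,0]
    - [0,0,0]
    - [0,0,0]
    - [0,0,0]
    - [0,0,0]
    - [0,0,0]
    - [0,0,0]
    - [0,0,0]
    - [0,0,0]
    - [0,0,0]
    - [0,0,0]
    - [0,0,0]
  jaw: [0.075,0.075,0.075,0.075,0.075,0.075,0.075,0.075,0.075,0.075,0.075,0.075]

```text
time_s: 26.95
tool_pos: [0.3718, 0.0129, 0.4046]
tool_rot: [3.141, -0.0, -0.128]
force: [0.2, 0.6, 0.3]
finger_gap: 0.0753
gripper_force: 0.0
```

```bash
python3 -c "
from cell import manip
print(manip.sign_off())"
```

```text
the job is handed in; nothing more can be done
None
```

I handed the job in at about 27 s: the lid hangs about 4° off level from the hook at its top stop, clear of the pot, with the knob released and the arm backed away; sign-off returned no verdict.

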